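Complete the perm-rod tray and step its tally to zero

ROBOT

A 6-joint arm with a two-finger parallel gripper is mounted at the origin on a cart in front of the work surface, level with it; the furniture and walls round the work are solid. World frame = base frame: x ahead of the robot, y to its left, z up, the work surface at z = 0. Lengths are in m, angles in rad, forces in N, time in s.
With the tool pointing down it reaches from about 0.425 to 0.95 m from the base axis. Payload 3.5 kg.
Tool frame: the origin (TCP) lies at the very end of the fingers, on their centre line; the grasp point (between the pads) lies 19 mm behind it (robot.pinch_z is the z of the grasp point in the tool frame, in m); z points along the fingers, y is the line along which they close (so a half turn about z gives the same grasp; the last joint's range is limited). The gripper opens to 85 mm and grips with 20 to 120 N. Pads are 22 mm wide; open, the fingers measure 114 mm over their backs; the gripper's body (76 mm by 85 mm) begins 54 mm behind the grasp point. The pads swing forward as they close: fully open they stand 13 mm farther back than shut.
Start: joints at [-1.333, 0.286, 1.577, -0, 1.279, -0.15], TCP at [0.255, -0.625, 0.204] pointing down, gripper open.
Joint ranges: [-2.77, 2.77], [-0.9, 2.22], [0.21, 2.48], [-1.53, 4.67], [0.24, 2.81], [-2.84, 2.84]. Speed limits (rad/s): [2.79, 2.79, 3.14, 3.14, 3.14, 3.14].

INTERFACE

Orientations are given as [roll, pitch, yaw] about the fixed x, y, z axes, in that order (R = Rz(yaw) Ry(pitch) Rx(roll)).
In Python, from plant import robot gives the robot as it stands.
- The arm moves only by the shell command python3 -m pendant 'ROWS' [OPENING] [FORCE]. ROWS is a JSON object whose key "deltas" holds a list of rows, 1 to 12 of them, each of 6 numbers: dx, dy, dz in m, then a rotation vector rx, ry, rz in rad; each row is the pose to reach, as a shift and turn from the pose commanded when the command began, along the tool's axes at that moment; what a row does not reach only later rows make up. A row lasts 1/12 s, in which the tool goes at most 0.0417 m and 0.125 rad, less where a joint would pass 70% of its speed; a pose out of reach is approached as far as the arm can. OPENING is the opening from 0.0 (shut) to 1.0 (fully open), set as the command begins (- or left out keeps the last). The fingers move at their own pace and stop on an object; FORCE is the grip in N (left out, the last holds). Time passes only in rows, so rows that do not move let the fingers close. It prints the time, the measured TCP pose, the force, the opening and the grip force at its end. Input that does not fit is refused with a message, and nothing moves.
- robot.read_state(): the state, without advancing time (a new reading comes with each control period).
- robot.grab_frame(name): name is "side" or "top"; returns (picture, depth): 384x512x3 uint8, red, green, blue; 384x512 float32, m along the optical axis (not along the pixel's ray), 0 where there is no reading.
- robot.get_calibration(name): a dict with "fx", "fy", "cx", "cy" (pixels), "eye" and "rotation" of the camera in the world. Camera axes: x right, y down, z forward; pixel columns grow to the right and rows downward; lengths in m; the calibration is good to about 2 mm. A picture is of the moment at which its call begins. get_calibration takes no time and is no camera call.
- robot.hand_in(): hands the job in; it is judged then, once.
The state is a dict: "clock": time; "joints": joint angles; "joint_velocities": joint speeds; "effort": joint torques, N m; "position": TCP position; "eef_rot": TCP orientation; "wrist_force": force on the tool from outside, world axes, zero at the start; "moment": the same for the moment, N m; "opening": opening from 0.0 (shut) to 1.0 (fully open); "grip_force": force on a finger pad.
Only numpy, scipy, OpenCV 4.12 (cv2) and the standard library are available. Lean on these libraries where they do the work, as an engineer would, in place of code of your own. Each camera call takes 0.05 s, during which the arm holds its last target. There are 200 camera calls.

TASK

Lay the loose perm rod in the free cradle of the rod tray, letting it settle in the groove before you let go. Then press the tray's tally button, fully down and fully up each time, until the numeral 0 stands at the mark, and leave the button up; feel for the button and do not force it. Leave the other rod, the pots and the bottle alone.

Things in the scene. Friction and masses are not known exactly. Their poses are not given: they have to be found in the camera images.
- rod_tray: Grey plastic tray fixed to the counter, 172 (x) x 252 (y) mm, plate top 12 mm up. Origin: centre of the underside; z up; its -x side faces roughly to the robot. White V cradles at (-34, 72) (free) and (34, 72) (kept rod). Grey tally housing 155 x 108 mm centred at (0, -62), top 60 mm up: dial under a clear lens at (22, -62), 96 mm across, 68 mm up; button at (-52, -62).
- free_cradle (a point): Where the centre of a seated rod lies in the free cradle, 31 mm above the counter; axes as the tray's, groove along y. The cradle is two 90-degree V blocks, 12 mm long, centred 26 mm either side along y; the 40 mm between them is open for fingers down to the plate, 19 mm below this point. The V's mouth is 30 mm wide, about level with this point.
- loose_rod: Yellow plastic perm rod with flared ends and a thinner waist, lying on the counter; 72 mm long along its own y, behaves like a 22 mm cylinder; 20 g. Origin on its side, 11 mm from the axis (it turns as the rod rolls).
- rod_center (a point): Centre of the loose rod, on its axis; y along the rod.
- kept_rod: An identical yellow rod already lying in the tray's rear cradle. Leave it.
- button_collar (a point): Centre of the top face of the steel collar (38 mm across, 62 mm above the counter) round the tally button, on the button's vertical axis. The button's round black cap, 25 mm across, has a flat rubber top that gives 1 mm per 4 N; it is screwed on at a height that differs each time: its top stands 18 to 28 mm above this point when up. Only touch or sight tells.
- tally_button (a joint): Press depth of the button, 0 up, 0.011 m fully down against a stop (read at the stem, below the rubber top). It moves straight down; it takes about 2 N at first and 4 to 5 N near the bottom, and returns by itself. Pressing harder than 40 N counts as forcing it.
- tally_dial (a joint): Angle of the dial (rad), 0 when numeral 0 is at the mark, growing counter-clockwise seen from above. Starts 2 to 7 steps below 0. A full press (10 mm or more) and full release advances it to the next stop, half on the way down, half on the way up; stops are 0.628 apart, 0 is one. The first press may give a part step; so may a shallow one. It never turns back: if 0 is passed, go round again.
- dial_zero (a point): Point on the dial at the numeral 0, 36 mm from the dial's axis. The dial is a white disc 80 mm across, black numerals 0 to 9 round its rim, a black bar from hub to the 0; the lens keeps fingers off it.
- dial_mark (a point): Point over the dial's rim, 36 mm from its axis, that the fixed black arrow on the housing between dial and button points to; dial_zero comes here when the 0 is at the mark.
- cream_pot: Blue cream pot, 58 mm across, 37 mm high; origin at the centre of its underside. Bystander.
- wax_pot: White pot with brown lid, 50 mm across, 51 mm high; origin at the centre of its underside. Bystander.
- developer: Small white bottle with a pointed nozzle, 36 mm across, 126 mm high; origin at the centre of its underside. Bystander.
Not all that is in view belongs to the job. What is shaped like the loose_rod but green or pink is not meant.

How it is judged:
On the way, in this order (a step that is already met when the one before it is completed fails the run):
1. the loose rod rests in the free cradle while the fingers still hold it (x of rod_center in the frame of free_cradle between -0.004 and 0.004 m and y of rod_center in the frame of free_cradle between -0.009 and 0.009 m and z of rod_center in the frame of free_cradle between -0.004 and 0.0025 m and angle between the y axis of loose_rod and the y axis of rod_tray, either way round below 0.12 rad and contact force between the fingers and loose_rod above 0.3 N), for 0.1 s.
2. numeral 0 stands at the mark with the button up (horizontal distance between dial_zero and dial_mark below 0.006 m and value of joint tally_button below 0.0015 m), for 0.2 s.
At the end, for the whole second after the job is handed in: the loose rod lies at rest in the free cradle (within 4 mm across, 9 mm along, 2.5 mm above its seat, within 7 degrees), numeral 0 is within 6 mm of the mark, the button is up within 1.5 mm (all of step 2 and x of rod_center in the frame of free_cradle between -0.004 and 0.004 m and y of rod_center in the frame of free_cradle between -0.009 and 0.009 m and z of rod_center in the frame of free_cradle between -0.004 and 0.0025 m and angle between the y axis of loose_rod and the y axis of rod_tray, either way round below 0.12 rad and linear speed of loose_rod below 0.02 m/s); the robot touches nothing.
It fails at once if the button is forced (over 40 N) (contact force between the fingers and tally_button above 40 N).
It fails at once if the kept rod is moved more than 10 mm (distance of kept_rod from where it was at the start of the episode above 0.01 m).
It fails at once if the cream pot is moved more than 20 mm or tipped (distance of cream_pot from where it was at the start of the episode above 0.02 m or angle between cream_pot's own z axis and vertical above 0.5 rad).
It fails at once if the wax pot is moved more than 20 mm or tipped (distance of wax_pot from where it was at the start of the episode above 0.02 m or angle between wax_pot's own z axis and vertical above 0.5 rad).
It fails at once if the bottle is moved more than 20 mm or tipped (distance of developer from where it was at the start of the episode above 0.02 m or angle between developer's own z axis and vertical above 0.5 rad).
It also fails if it takes over 64 s, if anything falls off the work surface, if the arm or the gripper's body presses on something with over 40 N, if the wrist force passes 120 N, or if a joint passes its speed limit or range.

## Working session

There is one attempt and no reset: what is moved stays moved. The work goes in short steps, Python scripts to look and compute and a shell command to move; the robot and the scene stay as the last step left them, time stands still between calls to the robot, and variables do not carry over. Pictures are saved under pics/ and viewed, at most 10 in all, crops included, and the job is handed in when it is done.

```bash
ls; mkdir -p pics; cat > h.py <<'E'
import numpy as np, cv2
from plant import robot
from scipy.spatial.transform import Rotation as R
def grab(n,save=None):
    p,d=robot.grab_frame(n)
    if save: cv2.imwrite('pics/'+save,cv2.cvtColor(p,cv2.COLOR_RGB2BGR))
    np.savez('/tmp/%s.npz'%n,p=p,d=d); return p,d
def load(n):
    f=np.load('/tmp/%s.npz'%n); return f['p'],f['d']
def cloud(n,d):
    c=robot.get_calibration(n); v,u=np.mgrid[:384,:512]
    X=np.stack([(u-c['cx'])/c['fx']*d,(v-c['cy'])/c['fy']*d,d],-1)
    return X@np.array(c['rotation']).T+np.array(c['eye'])
E
python3 - <<'E'
from h import *
for n in('side','top'):
    p,d=grab(n,n+'0.png'); c=robot.get_calibration(n); print(n,c['eye'],c['fx'],np.round(c['rotation'],2).tolist())
    print(np.round(cloud(n,d)[[50,200,350],[256,256,256]],3))
s=robot.read_state();print(s)
E
```

```text
pics
side [0.10388964 0.74440946 0.63238375] 358.7643289933251 [-2.16, -0.01, -2.62]Traceback (most recent call last):
  File "<stdin>", line 4, in <module>
  File "h.py", line 13, in cloud
    return X@np.array(c['rotation']).T+np.array(c['eye'])
           ~~~~~~~~~~~~~~~~~~~~~~~~~~~^~~~~~~~~~~~~~~~~~~
ValueError: operands could not be broadcast together with shapes (384,512) (3,)
```

```bash
sed -i "s/return X@.*/return X@R.from_euler('xyz',c['rotation']).as_matrix().T+np.array(c['eye'])/" h.py
python3 - <<'E'
from h import *
for n in('side','top'):
    p,d=grab(n,n+'0.png'); c=robot.get_calibration(n); print(n,c['eye'],c['fx'],c['rotation'])
    print(np.round(cloud(n,d)[[50,200,350],[256,256,256]],3))
s=robot.read_state();print(s)
E
```

```text
side [0.10388964 0.74440946 0.63238375] 358.7643289933251 [-2.16416004 -0.0089998  -2.61589121]
[[ 1.143 -1.144  0.156]
 [ 0.519 -0.029  0.01 ]
 [ 0.286  0.39  -0.   ]]
top [0.40177669 0.00839761 1.0791101 ] 354.30151970692884 [-3.00758963  0.00518853 -1.59821928]
[[0.569 0.011 0.787]
 [0.526 0.029 0.013]
 [0.229 0.026 0.482]]
{'clock': 0.15, 'joints': array([-1.33301673e+00,  2.86956218e-01,  1.57786204e+00,  1.52882086e-05,
        1.27859612e+00, -1.50007984e-01]), 'joint_velocities': array([ 8.37329729e-04, -2.49035353e-03, -5.41251226e-03,  1.43900294e-03,
        8.76211585e-05, -1.10671623e-03]), 'effort': array([-2.95931441e-04, -4.06600964e+01, -2.93141645e+01, -1.66524624e-04,
        3.91940324e-03,  1.05565029e-06]), 'position': array([ 0.25513641, -0.62431174,  0.2028574 ]), 'eef_rot': array([-3.13979357e+00, -2.86717505e-04,  3.87782904e-01]), 'wrist_force': array([ 0.2243368 ,  0.50629833, -0.21378543]), 'moment': array([-0.04080422,  0.02064839,  0.07026589]), 'grip_force': 0.0, 'opening': 0.9984838316729033}
```

View pics/top0.png

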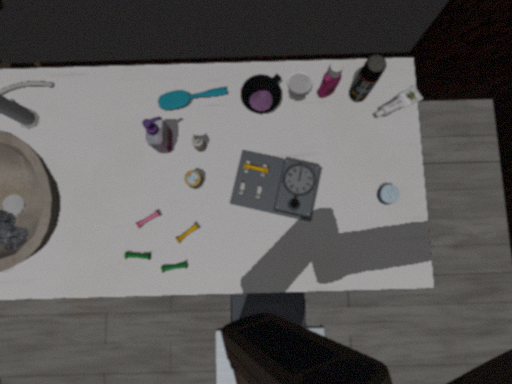

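View pics/side0.png

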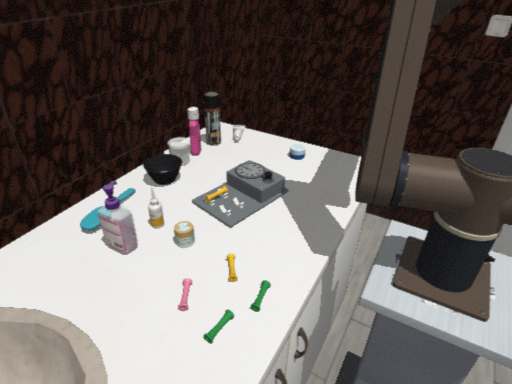

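```bash
cat > meas.py <<'E'
from h import *
def yellow(n,p,X,box):
    h=cv2.cvtColor(p,cv2.COLOR_RGB2HSV)
    m=(h[...,0]>15)&(h[...,0]<32)&(h[...,1]>150)&(h[...,2]>90)
    m&=(X[...,0]>box[0])&(X[...,0]<box[1])&(X[...,1]>box[2])&(X[...,1]<box[3])
    return m
if __name__=='__main__':
  for n in('side','top'):
    p,d=load(n); X=cloud(n,d)
    m=yellow(n,p,X,(.3,.75,-.1,.5)).astype(np.uint8)
    k,l,st,c=cv2.connectedComponentsWithStats(m)
    for i in range(1,k):
        if st[i,4]>25:
            P=X[l==i]; xy=P[:,:2]; mu=(xy.min(0)+xy.max(0))/2
            r=cv2.minAreaRect(xy.astype(np.float32)*1000)
            w,v=np.linalg.eigh(np.cov((xy-xy.mean(0)).T)); a=v[:,1]
            print(n,'yel',c[i].round(1),st[i,4],'mean',P.mean(0).round(4),'rect',np.round(r,1) if 0 else r,'dir',np.degrees(np.arctan2(a[1],a[0])).round(1),'z',P[:,2].min().round(3),P[:,2].max().round(3))
    reg=(X[...,0]>.42)&(X[...,0]<.75)&(X[...,1]>-.25)&(X[...,1]<.15)
    for lo,hi in((.007,.1),(.05,.09),(.054,.064)):
        m=(reg&(X[...,2]>lo)&(X[...,2]<hi)).astype(np.uint8)
        k,l,st,c=cv2.connectedComponentsWithStats(m); i=1+st[1:,4].argmax()
        P=X[l==i]; print(n,lo,st[i,4],cv2.minAreaRect((P[:,:2]*1000).astype(np.float32)),np.median(P[:,2]))
    c=robot.get_calibration(n)
    cv2.imwrite('pics/z%s.png'%n, cv2.cvtColor(cv2.resize(p[140:225,220:330] if n=='top' else p[145:235,180:300],None,fx=6,fy=6,interpolation=cv2.INTER_CUBIC),cv2.COLOR_RGB2BGR))
E
python3 meas.py
```

```text
side yel [215.7 193.6] 103 mean [0.6201 0.0341 0.0352] rect ((619.435302734375, 30.51706314086914), (74.83757019042969, 20.282014846801758), 74.09300231933594) dir 75.4 z 0.024 0.042
side yel [156.9 221.3] 74 mean [0.6911 0.2111 0.0233] rect ((691.4968872070312, 211.40350341796875), (28.937267303466797, 10.334007263183594), 42.81413269042969) dir -136.1 z 0.009 0.035
side yel [231.5 267.5] 147 mean [0.4321 0.2454 0.0159] rect ((434.2694091796875, 242.5957489013672), (16.995521545410156, 74.2127685546875), 35.86012268066406) dir 126.5 z 0.005 0.023
side 0.007 3357 ((572.2575073242188, -29.19000244140625), (252.1724090576172, 175.26927185058594), 75.61691284179688) 0.02214906451830323
side 0.05 1027 ((555.6199951171875, -89.29528045654297), (109.89804077148438, 154.63754272460938), 75.37240600585938) 0.06151847998642257
side 0.054 509 ((555.896728515625, -88.38162231445312), (108.01053619384766, 154.6546630859375), 75.43341064453125) 0.05957819818944876
top yel [256.  167.7] 95 mean [0.6176 0.0255 0.0491] rect ((526.3021240234375, 4.837699890136719), (240.42491149902344, 65.36778259277344), 13.572643280029297) dir -146.4 z 0.009 1.079
top yel [187.3 232. ] 68 mean [0.4349 0.2357 0.0196] rect ((434.56829833984375, 236.086181640625), (10.545524597167969, 69.06854248046875), 35.2763671875) dir 125.4 z 0.015 0.024
top 0.007 4608 ((570.9163208007812, -33.617401123046875), (252.3557891845703, 172.66648864746094), 75.67970275878906) 0.017105012939499065
top 0.05 1937 ((555.5574951171875, -94.02835845947266), (108.010986328125, 155.5125732421875), 75.6927719116211) 0.06385613797274114
top 0.054 964 ((555.5906372070312, -93.90293884277344), (107.75153350830078, 155.51022338867188), 75.6927719116211) 0.06097832143984461
```

View pics/ztop.png

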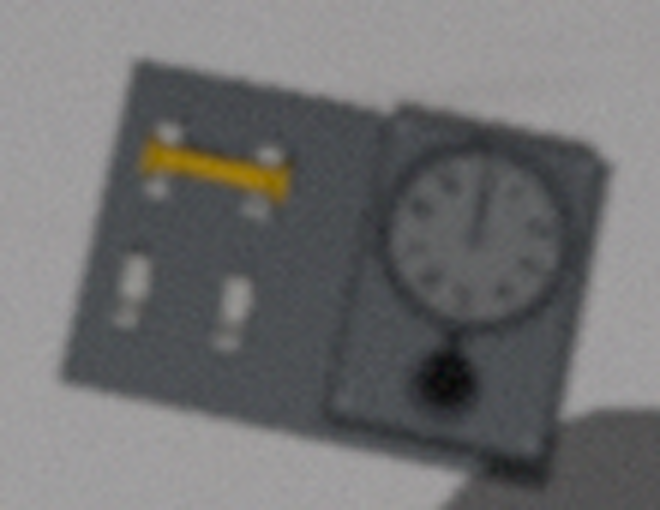

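View pics/zside.png

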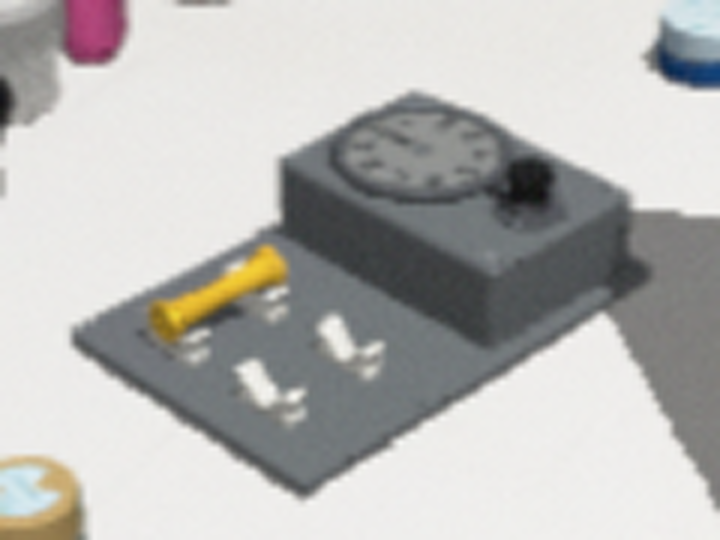

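The top view shows the loose rod at (188,232), the kept rod at (256,168), the free cradle blocks at (242,188) and (259,192), the dial at (299,179) and the button at (294,203). The bar points away from the mark. Tray sizes fit (252x173, housing 108x155), and the tray yaw is about -14.35°. The two cameras disagree by about 5 mm in y, so I'll use the mean.

```bash
cat > go.py <<'E'
import sys
from h import *
x,y,z,yaw=map(float,sys.argv[1:])
s=robot.read_state(); M=R.from_euler('xyz',s['eef_rot'])
T=R.from_euler('xyz',[np.pi,0,np.radians(yaw)])
print(s['clock'],s['position'].round(4),np.degrees(s['eef_rot']).round(1),'F',s['wrist_force'].round(1),'sh',M.inv().apply(np.array([x,y,z])-s['position']).round(4),'rot',(M.inv()*T).as_rotvec().round(3))
E
python3 go.py .5 -.2 .2 75; python3 go.py .434 .239 .15 125.5
```

```text
0.15 [ 0.2551 -0.6243  0.2029] [-179.9   -0.    22.2] F [ 0.2  0.5 -0.2] sh [ 0.3871 -0.3002  0.0035] rot [-0.002 -0.001 -0.921]
0.15 [ 0.2551 -0.6243  0.2029] [-179.9   -0.    22.2] F [ 0.2  0.5 -0.2] sh [ 0.492  -0.7315  0.0543] rot [-1.000e-03 -2.000e-03 -1.803e+00]
```

```bash
python3 -m pendant '{"deltas": [[0.387, -0.3, 0, 0, 0, -0.92], [0.387, -0.3, 0, 0, 0, -0.92], [0.387, -0.3, 0, 0, 0, -0.92], [0.387, -0.3, 0, 0, 0, -0.92], [0.387, -0.3, 0, 0, 0, -0.92], [0.387, -0.3, 0, 0, 0, -0.92], [0.387, -0.3, 0, 0, 0, -0.92], [0.387, -0.3, 0, 0, 0, -0.92], [0.387, -0.3, 0, 0, 0, -0.92], [0.387, -0.3, 0, 0, 0, -0.92], [0.387, -0.3, 0, 0, 0, -0.92], [0.387, -0.3, 0, 0, 0, -0.92]]}' 1.0 30; python3 go.py .434 .239 .1 125.5
```

```text
clock: 1.15
position: [0.5009, -0.1978, 0.2038]
eef_rot: [-3.142, -0.001, 1.309]
wrist_force: [0.1, 0.5, 0.1]
opening: 1.002
grip_force: 0.0
1.15 [ 0.5009 -0.1978  0.2038] [-180.   -0.   75.] F [0.1 0.5 0.1] sh [ 0.4045 -0.1776  0.1041] rot [ 0.    -0.001 -0.881]
```

```bash
python3 -m pendant '{"deltas": [[0.404, -0.177, 0.05, 0, 0, -0.88], [0.404, -0.177, 0.05, 0, 0, -0.88], [0.404, -0.177, 0.05, 0, 0, -0.88], [0.404, -0.177, 0.05, 0, 0, -0.88], [0.404, -0.177, 0.05, 0, 0, -0.88], [0.404, -0.177, 0.05, 0, 0, -0.88], [0.404, -0.177, 0.05, 0, 0, -0.88], [0.404, -0.177, 0.05, 0, 0, -0.88], [0.404, -0.177, 0.05, 0, 0, -0.88], [0.404, -0.177, 0.05, 0, 0, -0.88], [0.404, -0.177, 0.05, 0, 0, -0.88], [0.404, -0.177, 0.05, 0, 0, -0.88]]}' ; python3 go.py .434 .239 .05 125.5
```

```text
clock: 2.15
position: [0.4322, 0.2392, 0.1529]
eef_rot: [-3.141, -0.002, 2.193]
wrist_force: [-0.6, -0.4, 0.2]
opening: 0.996
grip_force: 0.0
2.15 [0.4322 0.2392 0.1529] [-1.799e+02 -1.000e-01  1.257e+02] F [-0.6 -0.4  0.2] sh [-0.0015  0.0015  0.1029] rot [-0.001 -0.002  0.003]
```

```bash
python3 -m pendant '{"deltas": [[0, 0, 0.04, 0, 0, 0], [-0.001, 0.001, 0.08, 0, 0, 0], [-0.001, 0.001, 0.103, 0, 0, 0], [-0.001, 0.001, 0.103, 0, 0, 0], [-0.001, 0.001, 0.103, 0, 0, 0]]}' 0.7
python3 - <<'E'
from h import *
p,d=grab('side')
cv2.imwrite('pics/g1.png',cv2.cvtColor(cv2.resize(p[190:310,160:310],None,fx=5,fy=5),cv2.COLOR_RGB2BGR))
E
```

```text
clock: 2.57
position: [0.4346, 0.2344, 0.0499]
eef_rot: [-3.138, -0.001, 2.187]
wrist_force: [0.6, 0.5, 1.4]
opening: 0.702
grip_force: 0.0
```

View pics/g1.png

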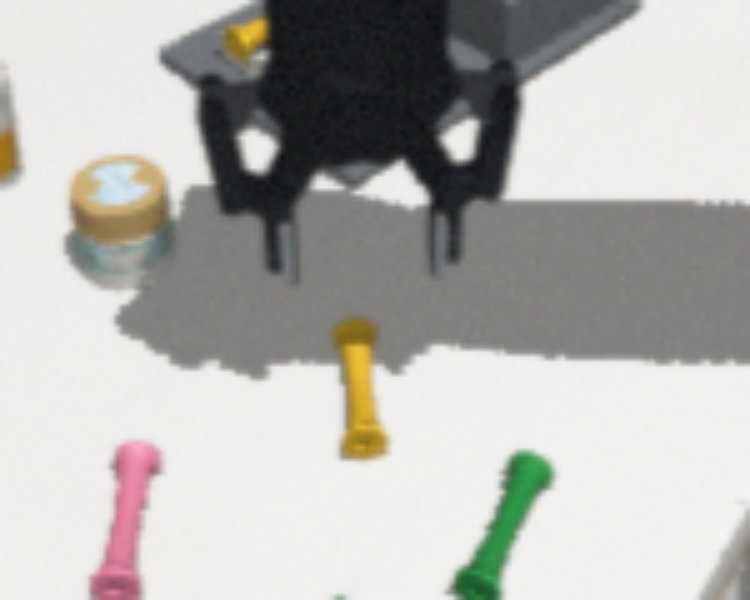

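```bash
python3 go.py .434 .239 .05 125.5; python3 - <<'E'
from h import *
c=robot.get_calibration('side');s=robot.read_state()
Rc=R.from_euler('xyz',c['rotation'])
def pr(P):
    q=Rc.inv().apply(np.array(P)-c['eye']);return np.array([q[0]/q[2]*c['fx']+c['cx'],q[1]/q[2]*c['fy']+c['cy']])
def crop(q): return ((q-[160,190])*5).round(0)
M=R.from_euler('xyz',s['eef_rot'])
for off in(-.03,.03):
  for x in(-.011,.011): print(crop(pr(s['position']+M.apply([x,off,-.008]))))
print('rod',crop(pr([.434,.239,.011])))
E
```

```text
2.6167 [0.4363 0.2349 0.0518] [180.    0.  125.3] F [ 0.1 -0.3  1.4] sh [0.0047 0.0005 0.0018] rot [ 0.001  0.    -0.003]
[423. 281.]
[427. 314.]
[294. 288.]
[295. 321.]
rod [361. 384.]
```

```bash
python3 - <<'E'
from h import *
s=robot.read_state(); M=R.from_euler('xyz',s['eef_rot'])
for n in('side','top'):
    p,d=load(n) if n=='side' else grab('top'); X=cloud(n,d)
    L=M.inv().apply((X-s['position']).reshape(-1,3)).reshape(X.shape)
    if n=='side':
        for u in(216,217,218,219,245,246,247,248,249):
            print(u,[(v,*(L[v,u]*1000).round(0)) for v in range(234,250,2)])
    else:
        m=(X[...,2]>.04)&(abs(L[...,0])<.12)&(abs(L[...,1])<.12)&(X[...,2]<.3)
        v,u=np.nonzero(m); print('top',m.sum(),u.min(),u.max(),v.min(),v.max())
        cv2.imwrite('pics/t1.png',cv2.cvtColor(cv2.resize(p[180:290,120:250],None,fx=5,fy=5),cv2.COLOR_RGB2BGR))
E
```

```text
216 [(234, np.float64(13.0), np.float64(34.0), np.float64(-71.0)), (236, np.float64(12.0), np.float64(35.0), np.float64(-64.0)), (238, np.float64(13.0), np.float64(35.0), np.float64(-59.0)), (240, np.float64(12.0), np.float64(35.0), np.float64(-52.0)), (242, np.float64(12.0), np.float64(35.0), np.float64(-46.0)), (244, np.float64(7.0), np.float64(36.0), np.float64(-36.0)), (246, np.float64(-84.0), np.float64(38.0), np.float64(54.0)), (248, np.float64(-73.0), np.float64(38.0), np.float64(50.0))]
217 [(234, np.float64(11.0), np.float64(32.0), np.float64(-68.0)), (236, np.float64(14.0), np.float64(32.0), np.float64(-65.0)), (238, np.float64(12.0), np.float64(33.0), np.float64(-58.0)), (240, np.float64(12.0), np.float64(33.0), np.float64(-52.0)), (242, np.float64(12.0), np.float64(33.0), np.float64(-46.0)), (244, np.float64(11.0), np.float64(33.0), np.float64(-40.0)), (246, np.float64(12.0), np.float64(34.0), np.float64(-34.0)), (248, np.float64(-75.0), np.float64(35.0), np.float64(52.0))]
218 [(234, np.float64(13.0), np.float64(30.0), np.float64(-70.0)), (236, np.float64(11.0), np.float
[... 2777 characters left out ...]
.0), np.float64(-36.0), np.float64(-33.0)), (246, np.float64(-75.0), np.float64(-44.0), np.float64(52.0)), (248, np.float64(-68.0), np.float64(-44.0), np.float64(52.0))]
249 [(234, np.float64(11.0), np.float64(-37.0), np.float64(-64.0)), (236, np.float64(12.0), np.float64(-37.0), np.float64(-59.0)), (238, np.float64(12.0), np.float64(-38.0), np.float64(-53.0)), (240, np.float64(7.0), np.float64(-38.0), np.float64(-43.0)), (242, np.float64(8.0), np.float64(-38.0), np.float64(-37.0)), (244, np.float64(-83.0), np.float64(-47.0), np.float64(52.0)), (246, np.float64(-76.0), np.float64(-47.0), np.float64(52.0)), (248, np.float64(-68.0), np.float64(-46.0), np.float64(52.0))]
top 200 159 200 175 251
```

```bash
python3 - <<'E'
from h import *
p,d=grab('side'); s=robot.read_state(); M=R.from_euler('xyz',s['eef_rot']); print(s['position'],s['opening'])
def tips(n,d):
    X=cloud(n,d); L=M.inv().apply((X-s['position']).reshape(-1,3))*1000
    for sg in(1,-1):
        Q=L[(abs(L[:,0])<40)&(sg*L[:,1]>15)&(sg*L[:,1]<60)&(L[:,2]<30)&(L[:,2]>-120)]
        print(n,sg,len(Q),'lowest z',np.sort(Q[:,2])[-6:].round(0), Q[Q[:,2].argsort()[-6:]].mean(0).round(0))
tips('side',d); p,d=load('top'); tips('top',d)
E
```

```text
[0.43771232 0.2354375  0.05342669] 0.6990172468015509
side 1 329 lowest z [-38. -38. -37. -35. -35. -34.] [ 11.  33. -36.]
side -1 324 lowest z [-39. -38. -38. -38. -37. -36.] [ 11. -32. -38.]
top 1 0 lowest z [] [nan nan nan]
top -1 31 lowest z [-57. -55. -49. -46. -42. -36.] [ -9. -40. -47.]<stdin>:7: RuntimeWarning: Mean of empty slice.
  ret = um.true_divide(
```

View pics/t1.png

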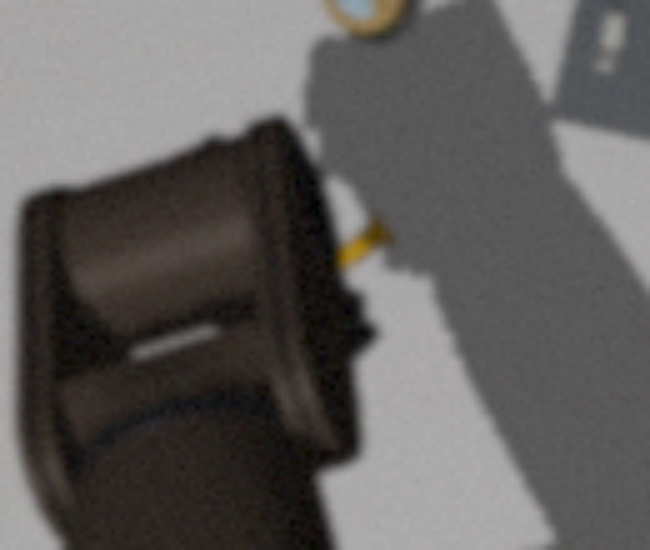

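```bash
python3 -m pendant '{"deltas": [[0, 0, 0, 0, 0, 0], [0, 0, 0, 0, 0, 0], [0, 0, 0, 0, 0, 0]]}'; python3 - <<'E'
from h import *
p,d=grab('side'); s=robot.read_state(); M=R.from_euler('xyz',s['eef_rot']); print(s['position'],s['opening'],s['joint_velocities'].round(3),s['joints'].round(4))
X=cloud('side',d); L=M.inv().apply((X-s['position']).reshape(-1,3)).reshape(X.shape)*1000
m=(abs(L[...,0])<60)&(abs(L[...,1])<70)&(X[...,2]>.03)
print('z histogram (tool z)',np.histogram(L[m][:,2],bins=range(-200,20,10)))
for u in(217,218,247): print(u,[(v,*(L[v,u]).round(0).astype(int).tolist()) for v in range(226,262,3)])
E
```

```text
clock: 2.97
position: [0.4365, 0.2353, 0.0522]
eef_rot: [3.139, 0.001, 2.188]
wrist_force: [-0.6, 0.1, 0.0]
opening: 0.698
grip_force: 0.0
[0.43621991 0.23527374 0.05188864] 0.7032173864468422 [ 0.001  0.009  0.006 -0.001  0.    -0.001] [ 0.2896  0.0765  2.1231 -0.      0.9401 -0.3274]
z histogram (tool z) (array([174, 156, 148, 142,  44,  65, 357, 211, 153, 171, 106, 170,  52,
        45,  47,  48,  11,   0,   0,   0,   0]), array([-200, -190, -180, -170, -160, -150, -140, -130, -120, -110, -100,
        -90,  -80,  -70,  -60,  -50,  -40,  -30,  -20,  -10,    0,   10]))
217 [(226, 12, 31, -92), (229, 14, 32, -85), (232, 5, 32, -69), (235, 13, 32, -68), (238, 11, 33, -57), (241, 12, 33, -49), (244, 12, 33, -41), (247, -78, 35, 51), (250, -67, 35, 51), (253, -58, 36, 53), (256, -44, 36, 50), (259, -37, 36, 53)]
218 [(226, 15, 29, -94), (229, 12, 30, -84), (232, -138, 31, 52), (235, -127, 32, 54), (238, 0, 31, -47), (241, 13, 31, -50), (244, 10, 31, -39), (247, -77, 32, 50), (250, -67, 33, 52), (253, -55, 33, 50), (256, -49, 33, 55), (259, -35, 33, 52)]
247 [(226, 13, -33, -88), (229, 12, -33, -79), (232, 12, -33, -70), (235, 11, -33, -61), (238, 10, -33, -52), (241, 11, -33, -44), (244, -85, -43, 53), (247, -73, -42, 53), (250, -62, -41, 53), (253, -50, -40, 52), (256, -40, -39, 52), (259, -30, -38, 52)]
```

```bash
cat > tips.py <<'E'
from h import *
p,d=grab('side'); s=robot.read_state(); M=R.from_euler('xyz',s['eef_rot']); print(s['position'].round(4),s['opening'].round(3),s['wrist_force'].round(1))
X=cloud('side',d); L=M.inv().apply((X-s['position']).reshape(-1,3)).reshape(X.shape)*1000
for sg in(1,-1):
    m=(abs(L[...,0])<30)&(sg*L[...,1]>3)&(sg*L[...,1]<60)&(p.max(-1)<150)&(X[...,2]>.012)&(X[...,2]<.2)
    v,u=np.nonzero(m); k=v.argsort()[-5:]; print(sg,v[k],u[k],L[v[k],u[k]].mean(0).round(0),'z',X[v[k],u[k],2].mean().round(3))
E
python3 -m pendant '{"deltas": [[0.003, 0, 0.015, 0, 0, 0], [0.003, 0, 0.025, 0, 0, 0], [0.003, 0, 0.025, 0, 0, 0], [0.003, 0, 0.025, 0, 0, 0]]}'; python3 tips.py
```

```text
clock: 3.35
position: [0.433, 0.2373, 0.0251]
eef_rot: [-3.139, -0.001, 2.188]
wrist_force: [0.1, 0.5, -0.6]
opening: 0.7
grip_force: 0.0Traceback (most recent call last):
  File "tips.py", line 2, in <module>
    p,d=grab('side'); s=robot.read_state(); M=R.from_euler('xyz',s['eef_rot']); print(s['position'].round(4),s['opening'].round(3),s['wrist_force'].round(1))
                                                                                                             ^^^^^^^^^^^^^^^^^^
AttributeError: 'float' object has no attribute 'round'
```

```bash
sed -i "s/s\['opening'\].round(3)/s['opening']/" tips.py; python3 tips.py; python3 - <<'E'
from h import *
p,d=load('side')
cv2.imwrite('pics/g2.png',cv2.cvtColor(cv2.resize(p[200:300,180:290],None,fx=6,fy=6),cv2.COLOR_RGB2BGR))
E
```

```text
[0.4341 0.2376 0.0262] 0.701331351492083 [-0.1  0.4  0.6]
1 [259 259 260 260 261] [229 230 229 230 229] [-17.   7.  10.] z 0.016
-1 [257 258 259 260 261] [234 234 234 234 234] [-22.  -5.  13.] z 0.013
```

View pics/g2.png

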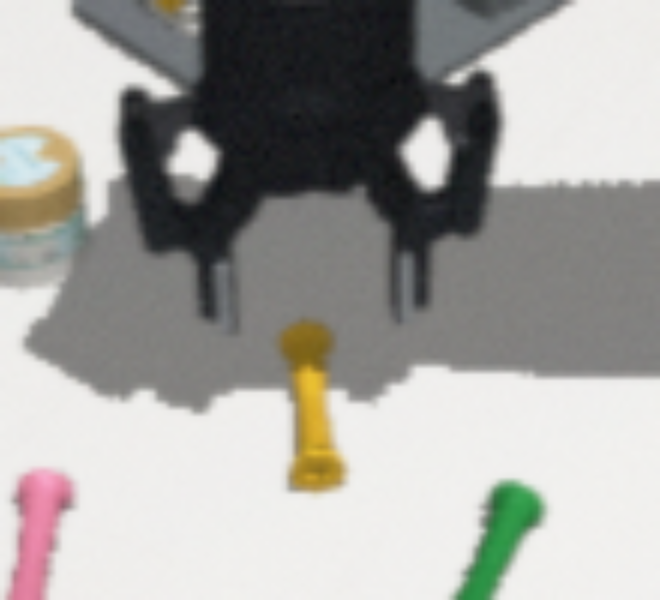

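```bash
python3 -m pendant '{"deltas": [[0, 0, 0.01, 0, 0, 0], [0, 0, 0.02, 0, 0, 0], [0, 0, 0.021, 0, 0, 0], [0, 0, 0.021, 0, 0, 0]]}'; python3 - <<'E'
from h import *
p,d=grab('side'); s=robot.read_state(); M=R.from_euler('xyz',s['eef_rot']); print(s['position'],s['wrist_force'])
X=cloud('side',d); L=M.inv().apply((X-s['position']).reshape(-1,3)).reshape(X.shape)*1000
m=(abs(L[...,0])<40)&(abs(L[...,1])>18)&(abs(L[...,1])<60)&(X[...,2]>.008)&(X[...,2]<.15)
Q=L[m]; k=Q[:,2].argsort()[-25:]; v,u=np.nonzero(m)
print(np.c_[u[k],v[k],Q[k].round(0)].astype(int).tolist(), X[m][k,2].round(3))
E
```

```text
clock: 3.78
position: [0.4327, 0.2372, 0.0036]
eef_rot: [-3.139, -0.001, 2.188]
wrist_force: [0.3, 0.4, -1.0]
opening: 0.696
grip_force: 0.0
[0.4333225  0.23733741 0.00417914] [-0.36922864 -0.41449085  0.05268967]
[[249, 257, 9, -37, -43], [248, 258, 11, -35, -42], [251, 257, 8, -42, -42], [218, 260, 11, 34, -42], [247, 258, 10, -32, -42], [217, 260, 11, 36, -41], [216, 259, 7, 38, -41], [250, 257, 7, -40, -41], [214, 259, 6, 43, -41], [217, 261, 13, 36, -40], [219, 261, 13, 32, -40], [219, 260, 9, 32, -40], [250, 258, 9, -39, -40], [247, 259, 11, -32, -40], [248, 259, 11, -35, -40], [246, 259, 11, -30, -39], [215, 260, 8, 41, -39], [218, 261, 11, 34, -38], [216, 260, 7, 39, -38], [246, 260, 12, -30, -37], [248, 260, 12, -35, -37], [249, 258, 6, -37, -37], [219, 262, 12, 32, -37], [218, 262, 12, 34, -36], [247, 260, 11, -32, -36]] [0.047 0.047 0.047 0.046 0.046 0.046 0.045 0.045 0.045 0.044 0.044 0.044
 0.044 0.044 0.044 0.044 0.043 0.042 0.042 0.042 0.041 0.041 0.041 0.04
 0.041]
```

```bash
python3 -m pendant '{"deltas": [[0, 0, 0.004, 0, 0, 0], [0, 0, 0.008, 0, 0, 0], [0, 0, 0.008, 0, 0, 0], [0, 0, 0.008, 0, 0, 0]]}'; cat > lowest.py <<'E'
from h import *
p,d=grab('side'); s=robot.read_state(); M=R.from_euler('xyz',s['eef_rot']); print(s['position'].round(4),s['wrist_force'].round(1))
X=cloud('side',d); L=M.inv().apply((X-s['position']).reshape(-1,3)).reshape(X.shape)*1000
for sg in(1,-1):
    m=(abs(L[...,0])<40)&(sg*L[...,1]>18)&(sg*L[...,1]<60)&(X[...,2]>.008)&(X[...,2]<.15)
    Q=L[m]; v,u=np.nonzero(m); k=Q[:,2].argsort()[-8:]
    print(np.c_[u[k],v[k],Q[k].round(0)].astype(int).tolist(), X[m][k,2].round(3))
E
python3 lowest.py
```

```text
clock: 4.17
position: [0.4336, 0.2375, -0.0034]
eef_rot: [-3.141, -0.0, 2.188]
wrist_force: [1.0, 1.0, -1.5]
opening: 0.696
grip_force: 0.0
[ 0.4339  0.2375 -0.0031] [0.5 0.7 0.3]
[[218, 263, 13, 34, -41], [219, 263, 12, 32, -40], [215, 262, 8, 41, -40], [216, 262, 8, 38, -40], [217, 263, 10, 36, -39], [217, 264, 12, 36, -37], [218, 264, 11, 34, -37], [219, 264, 9, 32, -34]] [0.038 0.037 0.037 0.037 0.036 0.034 0.033 0.031]
[[246, 261, 10, -31, -39], [247, 261, 10, -33, -39], [250, 260, 6, -40, -38], [245, 257, -5, -30, -37], [246, 262, 11, -31, -37], [247, 262, 11, -33, -37], [248, 262, 10, -35, -36], [245, 258, -6, -30, -33]] [0.036 0.036 0.035 0.034 0.034 0.034 0.033 0.03 ]
```

Touch agrees with sight: at a reported z of -3 mm there is no contact, so the real tips sit well above the reported TCP. I'll keep descending by feel.

```bash
python3 -m pendant '{"deltas": [[0, 0, 0.005, 0, 0, 0], [0, 0, 0.01, 0, 0, 0], [0, 0, 0.01, 0, 0, 0], [0, 0, 0.01, 0, 0, 0]]}'; python3 lowest.py
```

```text
clock: 4.55
position: [0.4334, 0.2374, -0.0136]
eef_rot: [-3.14, -0.0, 2.188]
wrist_force: [0.3, 0.2, 0.1]
opening: 0.699
grip_force: 0.0
[ 0.4336  0.2375 -0.0134] [ 0.1 -1.1  0.1]
[[218, 266, 13, 34, -42], [215, 264, 6, 41, -42], [219, 266, 12, 32, -41], [216, 265, 8, 39, -40], [217, 266, 11, 37, -40], [215, 265, 7, 41, -39], [219, 267, 12, 32, -38], [218, 267, 12, 35, -37]] [0.029 0.028 0.028 0.027 0.027 0.026 0.024 0.024]
[[246, 264, 10, -30, -40], [250, 263, 6, -40, -38], [247, 265, 12, -33, -38], [245, 259, -8, -30, -38], [246, 265, 9, -31, -36], [245, 260, -8, -30, -35], [248, 265, 8, -35, -35], [246, 266, 11, -30, -34]] [0.027 0.025 0.025 0.025 0.023 0.022 0.021 0.021]
```

```bash
python3 -m pendant '{"deltas": [[0.003, 0, 0.004, 0, 0, 0], [0.003, 0, 0.008, 0, 0, 0], [0.003, 0, 0.008, 0, 0, 0], [0.003, 0, 0.008, 0, 0, 0]]}' 0.45; python3 lowest.py;  python3 - <<'E'
from h import *
p,d=load('side')
cv2.imwrite('pics/g3.png',cv2.cvtColor(cv2.resize(p[220:300,180:290],None,fx=7,fy=7),cv2.COLOR_RGB2BGR))
E
```

```text
clock: 4.93
position: [0.4317, 0.2399, -0.0215]
eef_rot: [-3.141, -0.0, 2.188]
wrist_force: [-0.1, -0.5, 0.2]
opening: 0.451
grip_force: 0.0
[ 0.432   0.24   -0.0213] [-0.6 -1.   0.2]
[[221, 269, 9, 28, -39], [223, 270, 12, 23, -38], [224, 270, 12, 21, -38], [220, 269, 6, 30, -36], [222, 270, 9, 26, -35], [223, 271, 11, 23, -34], [224, 271, 11, 21, -34], [222, 271, 10, 26, -33]] [0.017 0.017 0.017 0.015 0.014 0.013 0.013 0.011]
[[244, 269, 12, -26, -37], [242, 269, 11, -21, -36], [246, 268, 7, -31, -35], [245, 268, 7, -28, -35], [242, 270, 12, -21, -35], [241, 268, 6, -19, -34], [243, 270, 12, -23, -34], [241, 269, 5, -19, -30]] [0.015 0.015 0.014 0.014 0.013 0.013 0.013 0.009]
```

View pics/g3.png

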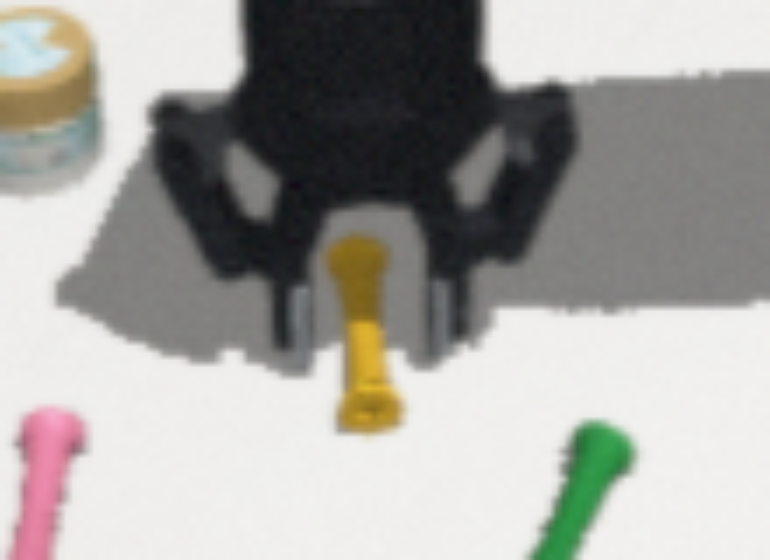

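The fingers straddle the rod's waist, with the pads at crop x 300 and 435 and the rod centre at (363,334). The tips are just above the counter. I'll go down 3 mm and close.

```bash
python3 -m pendant '{"deltas": [[0, 0, 0.003, 0, 0, 0], [0, 0, 0.003, 0, 0, 0]]}' 0.45 30;  python3 -m pendant '{"deltas": [[0, 0, 0, 0, 0, 0], [0, 0, 0, 0, 0, 0], [0, 0, 0, 0, 0, 0], [0, 0, 0, 0, 0, 0], [0, 0, 0, 0, 0, 0], [0, 0, 0, 0, 0, 0], [0, 0, 0, 0, 0, 0], [0, 0, 0, 0, 0, 0]]}' 0.0 30
```

```text
clock: 5.15
position: [0.4319, 0.2399, -0.0244]
eef_rot: [-3.141, -0.0, 2.188]
wrist_force: [-0.1, 0.4, -0.2]
opening: 0.452
grip_force: 0.0
clock: 5.82
position: [0.4323, 0.24, -0.024]
eef_rot: [3.141, 0.0, 2.188]
wrist_force: [0.5, -0.0, -0.2]
opening: 0.247
grip_force: 29.7
```

```bash
python3 -m pendant '{"deltas": [[0, 0, -0.03, 0, 0, 0], [0, 0, -0.07, 0, 0, 0], [0, 0, -0.1, 0, 0, 0], [0, 0, -0.12, 0, 0, 0], [0, 0, -0.12, 0, 0, 0], [0, 0, -0.12, 0, 0, 0]]}'; python3 go.py .5564 .0467 .1 75.65
```

```text
clock: 6.32
position: [0.4329, 0.2403, 0.0971]
eef_rot: [3.139, 0.001, 2.188]
wrist_force: [-0.9, 0.3, -0.0]
opening: 0.246
grip_force: 29.7
6.3167 [0.4329 0.2403 0.0971] [1.798e+02 1.000e-01 1.254e+02] F [-0.9  0.3 -0. ] sh [-0.2293 -0.0113 -0.0028] rot [ 0.003 -0.     0.868]
```

```bash
python3 -m pendant '{"deltas": [[-0.229, -0.011, -0.003, 0, 0, 0.868], [-0.229, -0.011, -0.003, 0, 0, 0.868], [-0.229, -0.011, -0.003, 0, 0, 0.868], [-0.229, -0.011, -0.003, 0, 0, 0.868], [-0.229, -0.011, -0.003, 0, 0, 0.868], [-0.229, -0.011, -0.003, 0, 0, 0.868], [-0.229, -0.011, -0.003, 0, 0, 0.868], [-0.229, -0.011, -0.003, 0, 0, 0.868], [-0.229, -0.011, -0.003, 0, 0, 0.868], [-0.229, -0.011, -0.003, 0, 0, 0.868]]}'; python3 go.py .5564 .0467 .03 75.65; python3 - <<'E'
from h import *
from meas import yellow
p,d=grab('side'); X=cloud('side',d); s=robot.read_state()
m=yellow('side',p,X,(.4,.75,-.1,.2)).astype(np.uint8)
k,l,st,c=cv2.connectedComponentsWithStats(m)
for i in range(1,k):
    if st[i,4]>10: P=X[l==i]; print(c[i].round(1),st[i].tolist(),P.mean(0).round(3),P.min(0).round(3),P.max(0).round(3), cv2.minAreaRect((P[:,:2]*1000).astype(np.float32)))
cv2.imwrite('pics/c1.png',cv2.cvtColor(cv2.resize(p[120:250,160:300],None,fx=5,fy=5),cv2.COLOR_RGB2BGR))
E
```

```text
clock: 7.15
position: [0.5542, 0.0475, 0.0972]
eef_rot: [-3.138, 0.0, 1.323]
wrist_force: [-0.8, -0.6, 0.4]
opening: 0.244
grip_force: 29.7
7.15 [0.5542 0.0475 0.0972] [-179.8    0.    75.8] F [-0.8 -0.6  0.4] sh [-0.0002  0.0025  0.0672] rot [-0.003  0.     0.003]
[241.1 169.1] [240, 167, 4, 5, 16] [0.539 0.023 0.137] [0.517 0.015 0.129] [0.543 0.066 0.172] ((531.4112548828125, 40.97882080078125), (7.651283264160156, 56.44449996948242), 22.57904624938965)
[225.5 176.2] [221, 172, 10, 9, 55] [0.558 0.073 0.135] [0.551 0.053 0.125] [0.569 0.085 0.142] ((556.5634765625, 68.44512939453125), (29.239734649658203, 18.516416549682617), 75.7657699584961)
[215.6 193.6] [205, 186, 22, 16, 108] [0.621 0.034 0.035] [ 0.606 -0.006  0.024] [0.64  0.067 0.042] ((621.9615478515625, 30.621593475341797), (72.74401092529297, 20.089176177978516), 75.28031921386719)
```

View pics/c1.png

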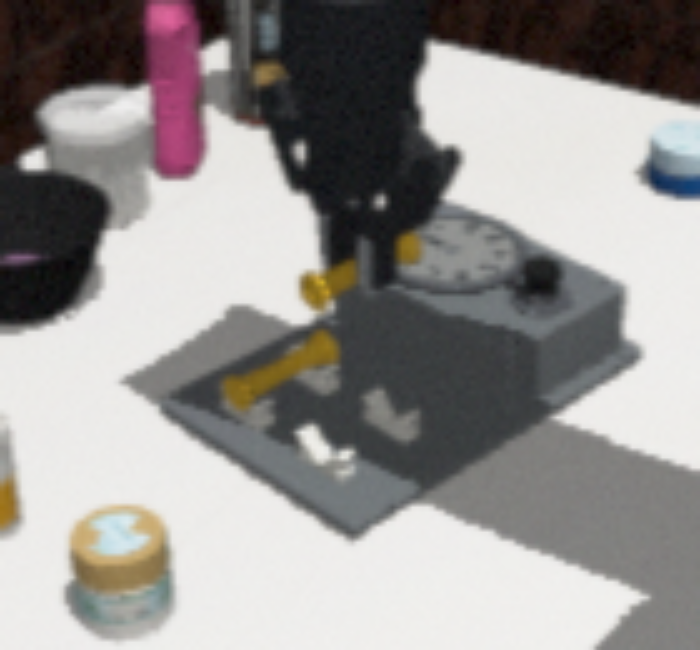

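```bash
python3 - <<'E'
from h import *
def ray(n,u,v,z):
    c=robot.get_calibration(n); q=R.from_euler('xyz',c['rotation']).apply([(u-c['cx'])/c['fx'],(v-c['cy'])/c['fy'],1]); e=np.array(c['eye']); return (e+q*(z-e[2])/q[2]).round(4)
print(ray('side',231.2,206.2,.022),ray('top',250.2,189.2,.022))
print('button',ray('side',180+527/6,145+165/6,.085),ray('top',220+446/6,140+380/6,.085), 'dial',ray('side',180+420/6,145+153/6,.064),ray('top',220+477/6,140+237/6,.064))
a=np.radians(-14.35);print('pred dial',.5715+22*.001*np.cos(a)+.062*np.sin(a),-.0315+.022*np.sin(a)-.062*np.cos(a))
E
```

```text
[0.5572 0.0491 0.022 ] [0.558  0.0454 0.022 ]
button [ 0.5074 -0.077   0.085 ] [ 0.5049 -0.0803  0.085 ] dial [ 0.5759 -0.0907  0.064 ] [ 0.5762 -0.0999  0.064 ]
pred dial 0.5774472341859138 -0.0970181685148318
```

```bash
python3 -m pendant '{"deltas": [[0, 0.002, 0.035, 0, 0, 0], [0, 0.002, 0.07, 0, 0, 0], [0, 0.002, 0.077, 0, 0, 0], [0, 0.002, 0.077, 0, 0, 0], [0, 0.002, 0.077, 0, 0, 0], [0, 0.002, 0.077, 0, 0, 0], [0, 0.002, 0.077, 0, 0, 0]]}'; python3 go.py .557 .047 .0 75.65;python3 -m pendant '{"deltas": [[0, 0, 0, 0, 0, 0]]}';python3 go.py .557 .047 .0 75.65
```

```text
clock: 7.78
position: [0.5595, 0.0464, 0.0244]
eef_rot: [3.137, -0.001, 1.32]
wrist_force: [-1.0, 0.9, -0.4]
opening: 0.243
grip_force: 29.7
7.7833 [0.5595 0.0464 0.0244] [179.8  -0.   75.7] F [-1.   0.9 -0.4] sh [-0.     -0.0026  0.0244] rot [ 0.004 -0.001  0.   ]
clock: 7.87
position: [0.5591, 0.0463, 0.024]
eef_rot: [3.138, -0.001, 1.32]
wrist_force: [-0.2, 0.3, 0.4]
opening: 0.246
grip_force: 29.7
7.8667 [0.5591 0.0463 0.024 ] [179.8  -0.   75.6] F [-0.2  0.3  0.4] sh [ 0.0001 -0.0023  0.024 ] rot [ 0.004 -0.001 -0.   ]
```

```bash
python3 -m pendant '{"deltas": [[0, -0.002, 0.01, 0, 0, 0], [0, -0.002, 0.018, 0, 0, 0], [0, -0.002, 0.021, 0, 0, 0], [0, -0.002, 0.021, 0, 0, 0], [0, -0.002, 0.021, 0, 0, 0]]}'; python3 -m pendant '{"deltas": [[0, 0, 0.002, 0, 0, 0], [0, 0, 0.003, 0, 0, 0], [0, 0, 0.003, 0, 0, 0]]}';python3 -m pendant '{"deltas": [[0, 0, 0.002, 0, 0, 0], [0, 0, 0.002, 0, 0, 0], [0, 0, 0.002, 0, 0, 0]]}'
```

```text
clock: 8.28
position: [0.5551, 0.0468, 0.0002]
eef_rot: [-3.14, 0.0, 1.32]
wrist_force: [0.3, 1.6, -0.1]
opening: 0.246
grip_force: 29.7
clock: 8.53
position: [0.5556, 0.0468, -0.0022]
eef_rot: [-3.141, -0.0, 1.32]
wrist_force: [-0.5, 0.7, -1.8]
opening: 0.249
grip_force: 29.7
clock: 8.78
position: [0.5566, 0.0467, -0.0036]
eef_rot: [3.139, -0.0, 1.32]
wrist_force: [1.6, 0.1, 0.9]
opening: 0.244
grip_force: 29.7
```

```bash
python3 -m pendant '{"deltas": [[0, 0, 0.0015, 0, 0, 0], [0, 0, 0.0015, 0, 0, 0], [0, 0, 0.0015, 0, 0, 0]]}';python3 -m pendant '{"deltas": [[0, 0, 0.0015, 0, 0, 0], [0, 0, 0.0015, 0, 0, 0], [0, 0, 0.0015, 0, 0, 0]]}'
```

```text
clock: 9.03
position: [0.5571, 0.0467, -0.0041]
eef_rot: [3.139, -0.0, 1.32]
wrist_force: [0.3, -0.9, 5.3]
opening: 0.246
grip_force: 30.2
clock: 9.28
position: [0.5571, 0.0466, -0.0043]
eef_rot: [3.14, 0.0, 1.32]
wrist_force: [-3.7, 0.2, 13.4]
opening: 0.245
grip_force: 30.9
```

```bash
python3 -m pendant '{"deltas": [[0, -0.001, -0.0015, 0, 0, 0], [0, -0.001, -0.0015, 0, 0, 0], [0, -0.001, -0.0015, 0, 0, 0]]}' - 20; python3 - <<'E'
from h import *
from meas import yellow
p,d=grab('side'); X=cloud('side',d)
m=yellow('side',p,X,(.4,.75,-.1,.2)).astype(np.uint8)
k,l,st,c=cv2.connectedComponentsWithStats(m)
for i in range(1,k):
    if st[i,4]>10: P=X[l==i]; print(c[i].round(1),st[i].tolist(),P.mean(0).round(3),P.min(0).round(3),P.max(0).round(3))
E
```

```text
clock: 9.53
position: [0.5568, 0.0467, -0.0038]
eef_rot: [3.137, -0.0, 1.32]
wrist_force: [2.2, -1.1, 7.1]
opening: 0.243
grip_force: 30.3
[212.8 195.1] [205, 190, 18, 12, 81] [0.624 0.045 0.035] [0.613 0.012 0.023] [0.64  0.068 0.042]
[241.3 199.7] [240, 198, 4, 4, 11] [0.541 0.02  0.033] [0.537 0.015 0.025] [0.544 0.023 0.038]
[225.3 206.7] [221, 203, 10, 9, 55] [0.561 0.074 0.034] [0.553 0.053 0.021] [0.573 0.085 0.043]
```

Contact came at the expected height and the held rod sits as high as the kept one, so it is seated. I'll release it.

```bash
python3 -m pendant '{"deltas": [[0, 0, 0, 0, 0, 0], [0, 0, 0, 0, 0, 0], [0, 0, 0, 0, 0, 0], [0, 0, 0, 0, 0, 0]]}' 0.42;  python3 -m pendant '{"deltas": [[0, 0, -0.015, 0, 0, 0], [0, 0, -0.05, 0, 0, 0], [0, 0, -0.09, 0, 0, 0], [0, 0, -0.13, 0, 0, 0], [0, 0, -0.15, 0, 0, 0], [0, 0, -0.15, 0, 0, 0]]}'; python3 go.py .506 -.0787 .13 75.65
```

```text
clock: 9.92
position: [0.5534, 0.0473, -0.0067]
eef_rot: [-3.139, 0.0, 1.32]
wrist_force: [0.3, 0.0, -0.5]
opening: 0.416
grip_force: 0.0
clock: 10.42
position: [0.5583, 0.0469, 0.1509]
eef_rot: [3.131, -0.002, 1.32]
wrist_force: [0.8, -0.1, -0.4]
opening: 0.417
grip_force: 0.0
10.4167 [0.5583 0.0469 0.1509] [ 1.794e+02 -1.000e-01  7.560e+01] F [ 0.8 -0.1 -0.4] sh [-0.1347 -0.0197  0.0204] rot [ 0.011 -0.002 -0.   ]
```

```bash
python3 -m pendant '{"deltas": [[-0.135, -0.02, 0.02, 0, 0, 0], [-0.135, -0.02, 0.02, 0, 0, 0], [-0.135, -0.02, 0.02, 0, 0, 0], [-0.135, -0.02, 0.04, 0, 0, 0], [-0.135, -0.02, 0.05, 0, 0, 0], [-0.135, -0.02, 0.05, 0, 0, 0], [-0.135, -0.02, 0.05, 0, 0, 0], [-0.135, -0.02, 0.05, 0, 0, 0]]}' 0.0 20; python3 go.py .506 -.0787 .08 75.65; python3 - <<'E'
from h import *
from meas import yellow
p,d=grab('side'); X=cloud('side',d)
m=yellow('side',p,X,(.4,.75,-.1,.2)).astype(np.uint8)
k,l,st,c=cv2.connectedComponentsWithStats(m)
for i in range(1,k):
    if st[i,4]>10: P=X[l==i]; print(c[i].round(1),P.mean(0).round(3),P.min(0).round(3),P.max(0).round(3),cv2.minAreaRect((P[:,:2]*1000).astype(np.float32)))
cv2.imwrite('pics/b1.png',cv2.cvtColor(cv2.resize(p[130:230,200:300],None,fx=6,fy=6),cv2.COLOR_RGB2BGR))
E
```

```text
clock: 11.08
position: [0.5023, -0.0778, 0.0946]
eef_rot: [3.142, -0.0, 1.321]
wrist_force: [0.1, -0.6, 0.0]
opening: -0.001
grip_force: 0.0
11.0833 [ 0.5023 -0.0778  0.0946] [180.   -0.   75.7] F [ 0.1 -0.6  0. ] sh [0.     0.0038 0.0146] rot [ 0.    -0.     0.001]
[215.5 193.6] [0.62  0.035 0.035] [ 0.606 -0.003  0.025] [0.639 0.068 0.043] ((622.1254272460938, 31.432823181152344), (71.59512329101562, 19.459993362426758), 76.92491149902344)
[231.4 203.2] [0.554 0.051 0.035] [0.54  0.011 0.024] [0.573 0.085 0.043] ((556.102294921875, 47.30488967895508), (72.35909271240234, 19.08778190612793), 77.2521743774414)
```

View pics/b1.png

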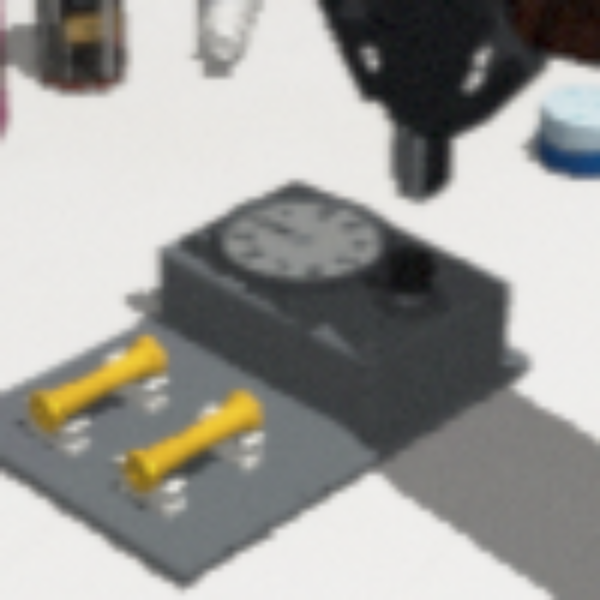

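The rod is seated at (0.556, 0.047), parallel to the kept rod. The closed fingertips are above the black cap at crop (410,268). My viewing allowance is used up, so I'll read the dial numerically from here.

```bash
cat > dial.py <<'E'
from h import *
A=np.radians(-14.35); Rz=np.array([[np.cos(A),-np.sin(A)],[np.sin(A),np.cos(A)]])
def rect(n,p,cen,z=.064,S=100,res=.0006):
    c=robot.get_calibration(n); g=(np.arange(2*S+1)-S)*res
    tx,ty=np.meshgrid(g,g); W=np.stack([tx,ty],-1)@Rz.T+cen; W=np.dstack([W,np.full(tx.shape,z)])
    q=R.from_euler('xyz',c['rotation']).inv().apply(W.reshape(-1,3)-c['eye']).reshape(W.shape)
    return cv2.remap(cv2.cvtColor(p,cv2.COLOR_RGB2GRAY),(q[...,0]/q[...,2]*c['fx']+c['cx']).astype(np.float32),(q[...,1]/q[...,2]*c['fy']+c['cy']).astype(np.float32),cv2.INTER_CUBIC).astype(float)
def profile(G,off,r0,r1,res=.0006,S=100):
    th=np.radians(np.arange(0,360,2)); r=np.arange(r0,r1,.001)
    u=(off[0]+np.outer(np.cos(th),r))/res+S; v=(off[1]+np.outer(np.sin(th),r))/res+S
    return cv2.remap(G.astype(np.float32),u.astype(np.float32),v.astype(np.float32),cv2.INTER_LINEAR)
def dial(n,p,verbose=0):
    cen={'side':np.array([.5765,-.0915]),'top':np.array([.577,-.099])}[n]
    G=rect(n,p,cen)
    # centre: bright disc r<40 against dark ring 40..47
    best=max(((profile(G,(a,b),.030,.039).mean()-profile(G,(a,b),.041,.046).mean(),a,b) for a in np.arange(-.008,.009,.001) for b in np.arange(-.008,.009,.001)))
    off=best[1:]
    f=profile(G,off,.010,.026).mean(1); k=np.median(f)-f; k=np.clip(k-.35*k.max(),0,None)
    i=k.argmax(); w=np.array([k[(i+j)%180] for j in range(-7,8)]); a=(i*2+2*(w*np.arange(-7,8)).sum()/w.sum())
    err=(a-180+180)%360-180
    return dict(off=np.round(off,3),contrast=round(best[0],1),depth=round(float((np.median(f)-f).max()),1),second=round(float(np.sort(np.delete(k,[(i+j)%180 for j in range(-9,10)]))[-1]),1),bar=round(a,1),steps=round(err/36,2))
if __name__=='__main__':
    import sys
    for n in sys.argv[1:]: print(n,dial(n,grab(n)[0]))
E
python3 - <<'E'
from dial import *
for n in('side','top'): print(n,dial(n,cv2.imread('pics/%s0.png'%n)[...,::-1].copy()))
p,d=load('side'); print(dial('side',p))
s=robot.read_state(); M=R.from_euler('xyz',s['eef_rot']);X=cloud('side',d); L=M.inv().apply((X-s['position']).reshape(-1,3)).reshape(X.shape)*1000
m=(abs(L[...,0])<25)&(abs(L[...,1])<25)&(X[...,2]>.1)&(X[...,2]<.2); print('tip',np.sort(X[m][:,2])[:6].round(3),L[m][X[m][:,2].argsort()[:6]].mean(0).round(1))
m=(np.hypot(X[...,0]-.506,X[...,1]+.0787)<.012)&(X[...,2]>.066)&(X[...,2]<.1); print('cap top',np.sort(X[m][:,2])[-8:].round(3))
E
```

```text
side {'off': array([ 0.002, -0.001]), 'contrast': np.float32(32.8), 'depth': 43.7, 'second': 0.0, 'bar': np.float64(353.5), 'steps': np.float64(4.82)}
top {'off': array([0.   , 0.001]), 'contrast': np.float32(26.0), 'depth': 25.9, 'second': 0.0, 'bar': np.float64(1.4), 'steps': np.float64(-4.96)}
{'off': array([ 0.003, -0.003]), 'contrast': np.float32(49.0), 'depth': 45.7, 'second': 0.0, 'bar': np.float64(-0.3), 'steps': np.float64(4.99)}
tip [0.122 0.122 0.123 0.123 0.125 0.126] [  3.4  -2.7 -28.3]
cap top [0.085 0.085 0.085 0.086 0.086 0.086 0.086 0.086]
```

```bash
python3 -m pendant '{"deltas": [[0, 0.003, 0.015, 0, 0, 0], [0, 0.003, 0.028, 0, 0, 0], [0, 0.003, 0.028, 0, 0, 0], [0, 0.003, 0.028, 0, 0, 0]]}'; python3 go.py .506 -.0787 .08 75.65; python3 -m pendant '{"deltas": [[0, 0, 0.003, 0, 0, 0], [0, 0, 0.003, 0, 0, 0], [0, 0, 0.003, 0, 0, 0]]}'; python3 -m pendant '{"deltas": [[0, 0, 0.003, 0, 0, 0], [0, 0, 0.003, 0, 0, 0], [0, 0, 0.003, 0, 0, 0]]}'
```

```text
clock: 11.47
position: [0.5048, -0.0786, 0.0666]
eef_rot: [-3.141, -0.0, 1.321]
wrist_force: [0.6, -0.0, 0.7]
opening: -0.001
grip_force: 0.0
11.4667 [ 0.5048 -0.0786  0.0666] [-180.    -0.    75.7] F [ 0.6 -0.   0.7] sh [ 0.0002  0.0011 -0.0134] rot [-0.001 -0.     0.001]
clock: 11.72
position: [0.5052, -0.0794, 0.0642]
eef_rot: [3.14, 0.0, 1.32]
wrist_force: [-0.4, -0.4, -0.5]
opening: -0.004
grip_force: 0.0
clock: 11.97
position: [0.5046, -0.0795, 0.0604]
eef_rot: [-3.141, -0.0, 1.32]
wrist_force: [-0.2, 0.3, 0.1]
opening: 0.001
grip_force: 0.0
```

```bash
for i in 1 2 3; do python3 -m pendant '{"deltas": [[0, 0.0003, 0.002, 0, 0, 0], [0, 0.0003, 0.002, 0, 0, 0], [0, 0.0003, 0.002, 0, 0, 0]]}' | grep -E 'pos|wrist'; done
```

```text
position: [0.5049, -0.0795, 0.0583]
wrist_force: [0.9, -1.0, 0.8]
position: [0.5055, -0.0797, 0.0566]
wrist_force: [-0.0, 0.2, 1.6]
position: [0.5056, -0.0797, 0.0545]
wrist_force: [0.8, -0.3, 2.4]
```

```bash
for i in 1 2 3 4; do python3 -m pendant '{"deltas": [[0, 0, 0.002, 0, 0, 0], [0, 0, 0.002, 0, 0, 0], [0, 0, 0.002, 0, 0, 0]]}' | grep -E 'pos|wrist'; done
```

```text
position: [0.5057, -0.0797, 0.0524]
wrist_force: [-0.3, 0.8, 2.7]
position: [0.5057, -0.0797, 0.0504]
wrist_force: [-0.5, -0.4, 2.4]
position: [0.5057, -0.0797, 0.0484]
wrist_force: [-0.0, 0.2, 3.3]
position: [0.5057, -0.0797, 0.0464]
wrist_force: [-0.9, -1.0, 2.1]
```

```bash
for i in 1 2; do python3 -m pendant '{"deltas": [[0, 0, 0.0015, 0, 0, 0], [0, 0, 0.0015, 0, 0, 0], [0, 0, 0.0015, 0, 0, 0]]}' | grep -E 'pos|wrist'; done
```

```text
position: [0.5057, -0.0797, 0.0451]
wrist_force: [-0.3, 1.0, 4.3]
position: [0.5058, -0.0797, 0.0442]
wrist_force: [-1.4, 0.1, 7.5]
```

```bash
python3 -m pendant '{"deltas": [[0, 0, 0.001, 0, 0, 0], [0, 0, 0.001, 0, 0, 0], [0, 0, 0.001, 0, 0, 0]]}' | grep -E 'clock|pos|wrist'; python3 dial.py side;  python3 -m pendant '{"deltas": [[0, 0, -0.006, 0, 0, 0], [0, 0, -0.012, 0, 0, 0], [0, 0, -0.018, 0, 0, 0], [0, 0, -0.02, 0, 0, 0], [0, 0, -0.02, 0, 0, 0]]}' | grep -E 'clock|pos|wrist'; python3 dial.py side
```

```text
clock: 14.47
position: [0.5058, -0.0797, 0.0436]
wrist_force: [-3.2, -0.1, 9.8]
side {'off': array([ 0.003, -0.003]), 'contrast': np.float32(48.3), 'depth': 42.1, 'second': 0.0, 'bar': np.float64(17.6), 'steps': np.float64(-4.51)}
clock: 14.93
position: [0.5055, -0.0796, 0.0626]
wrist_force: [-0.1, 0.0, -1.4]
side {'off': array([ 0.003, -0.003]), 'contrast': np.float32(48.6), 'depth': 40.6, 'second': 2.4, 'bar': np.float64(28.9), 'steps': np.float64(-4.2)}
```

```bash
python3 -m pendant '{"deltas": [[0, 0, 0.006, 0, 0, 0], [0, 0, 0.011, 0, 0, 0], [0, 0, 0.016, 0, 0, 0], [0, 0, 0.02, 0, 0, 0], [0, 0, 0.02, 0, 0, 0], [0, 0, 0.02, 0, 0, 0]]}' | grep -E 'clock|pos|wrist'; python3 dial.py side;  python3 -m pendant '{"deltas": [[0, 0, -0.006, 0, 0, 0], [0, 0, -0.012, 0, 0, 0], [0, 0, -0.018, 0, 0, 0], [0, 0, -0.02, 0, 0, 0], [0, 0, -0.02, 0, 0, 0], [0, 0, -0.02, 0, 0, 0]]}' | grep -E 'clock|pos|wrist'; python3 dial.py side
```

```text
clock: 15.48
position: [0.5061, -0.0798, 0.0435]
wrist_force: [-1.7, 0.2, 10.8]
side {'off': array([ 0.003, -0.003]), 'contrast': np.float32(48.7), 'depth': 36.2, 'second': 6.6, 'bar': np.float64(47.5), 'steps': np.float64(-3.68)}
clock: 16.03
position: [0.5052, -0.0795, 0.062]
wrist_force: [-0.3, 0.5, 0.3]
side {'off': array([ 0.003, -0.003]), 'contrast': np.float32(48.6), 'depth': 39.1, 'second': 6.1, 'bar': np.float64(48.9), 'steps': np.float64(-3.64)}
```

```bash
python3 dial.py top side; python3 - <<'E'
from dial import *
for n in('side','top'):
    p,_=load(n); cen={'side':np.array([.5765,-.0915]),'top':np.array([.577,-.099])}[n]
    G=rect(n,p,cen); off=dial(n,p)['off']
    for r0,r1 in((.008,.016),(.016,.026),(.029,.037)): print(n,r0,profile(G,off,r0,r1).mean(1)[::4].round(0).astype(int).tolist())
E
```

```text
top {'off': array([ 0.003, -0.001]), 'contrast': np.float32(16.2), 'depth': 12.3, 'second': 5.7, 'bar': np.float64(38.1), 'steps': np.float64(-3.94)}
side {'off': array([ 0.003, -0.003]), 'contrast': np.float32(48.7), 'depth': 38.2, 'second': 5.7, 'bar': np.float64(48.9), 'steps': np.float64(-3.64)}
side 0.008 [137, 133, 127, 122, 116, 110, 107, 109, 118, 128, 136, 141, 144, 145, 145, 146, 145, 145, 145, 146, 147, 146, 145, 145, 145, 145, 145, 145, 146, 146, 147, 146, 146, 144, 143, 143, 144, 144, 144, 145, 145, 144, 142, 141, 140]
side 0.016 [147, 144, 140, 133, 126, 115, 106, 113, 130, 137, 136, 139, 144, 147, 143, 138, 139, 146, 146, 145, 138, 137, 145, 144, 140, 139, 142, 142, 143, 144, 145, 146, 142, 140, 143, 146, 148, 143, 138, 141, 145, 147, 141, 139, 146]
side 0.029 [145, 139, 125, 135, 137, 124, 113, 124, 143, 143, 120, 112, 131, 137, 126, 91, 101, 137, 138, 136, 123, 132, 142, 127, 110, 120, 142, 139, 123, 110, 132, 145, 137, 124, 126, 140, 144, 130, 107, 135, 145, 134, 110, 124, 146]
top 0.008 [34, 35, 36, 36, 36, 38, 40, 41, 41, 41, 43, 43, 43, 44, 46, 47, 49, 51, 50, 49, 49, 49, 49, 48, 47, 49, 50, 48, 47, 46, 45, 45, 45, 42, 41, 41, 40, 40, 40, 39, 38, 39, 37, 35, 34]
top 0.016 [61, 59, 51, 42, 35, 31, 35, 40, 40, 39, 43, 45, 46, 47, 47, 49, 49, 53, 53, 55, 57, 55, 59, 55, 55, 56, 55, 48, 51, 49, 47, 45, 46, 45, 39, 39, 38, 36, 34, 36, 43, 47, 48, 52, 57]
top 0.029 [97, 96, 93, 86, 88, 78, 54, 44, 49, 41, 48, 45, 43, 47, 44, 43, 54, 61, 67, 70, 71, 70, 73, 70, 71, 69, 68, 59, 57, 53, 52, 47, 47, 43, 41, 40, 33, 34, 57, 78, 92, 88, 80, 84, 93]
```

```bash
python3 -m pendant '{"deltas": [[0, 0, -0.03, 0, 0, 0], [0, 0, -0.03, 0, 0, 0], [0, 0, -0.03, 0, 0, 0], [0, 0, -0.03, 0, 0, 0], [0, 0, -0.03, 0, 0, 0], [0, 0, -0.03, 0, 0, 0]]}' | grep -E 'clock|pos|wrist'; python3 dial.py side; python3 - <<'E'
from dial import *
p,d=load('side');X=cloud('side',d)
m=(np.hypot(X[...,0]-.506,X[...,1]+.0787)<.012)&(X[...,2]>.066)&(X[...,2]<.1); print('cap top',np.sort(X[m][:,2])[-8:].round(3))
G=rect('side',p,np.array([.5765,-.0915])); G0=rect('side',cv2.imread('pics/side0.png')[...,::-1].copy(),np.array([.5765,-.0915]))
for g,o in((G,(.003,-.003)),(G0,(.003,-.003))):
    f=profile(g,o,.030,.037).mean(1); F=np.fft.fft(f)[10]; print('numeral phase',(-np.degrees(np.angle(F))/10+180/10)%36, abs(F))
E
```

```text
clock: 16.68
position: [0.5048, -0.0794, 0.0913]
wrist_force: [0.5, 0.3, -0.5]
side {'off': array([ 0.003, -0.003]), 'contrast': np.float32(48.4), 'depth': 39.5, 'second': 6.1, 'bar': np.float64(49.1), 'steps': np.float64(-3.64)}
cap top [0.078 0.078 0.078 0.078 0.078 0.079 0.079 0.079]
numeral phase 14.472143 1347.2811
numeral phase 2.3373241 1354.1187
```

```bash
cat > cap.py <<'E'
from dial import *
p,d=grab('side');X=cloud('side',d); s=robot.read_state()
m=(np.hypot(X[...,0]-.506,X[...,1]+.0787)<.012)&(X[...,2]>.066)&(X[...,2]<.1); r=dial('side',p); G=rect('side',p,np.array([.5765,-.0915])); F=np.fft.fft(profile(G,(.003,-.003),.030,.037).mean(1))[10]
print(round(s['clock'],2),'cap',np.sort(X[m][:,2])[-8:].mean().round(4),'n',m.sum(),'bar',r['bar'],'steps',r['steps'],'numeral phase',((-np.degrees(np.angle(F))/10+18)%36).round(1),'F',s['wrist_force'].round(1))
E
for i in 1 2 3; do python3 -m pendant '{"deltas": [[0, 0, 0, 0, 0, 0], [0, 0, 0, 0, 0, 0], [0, 0, 0, 0, 0, 0], [0, 0, 0, 0, 0, 0], [0, 0, 0, 0, 0, 0], [0, 0, 0, 0, 0, 0]]}' >/dev/null; python3 cap.py; done
```

```text
17.28 cap 0.0778 n 35 bar 49.0 steps -3.64 numeral phase 14.4 F [ 0.1  0.6 -0.4]
17.83 cap 0.0783 n 35 bar 49.3 steps -3.63 numeral phase 14.4 F [0.2 1.3 0.1]
18.38 cap 0.0784 n 37 bar 49.3 steps -3.63 numeral phase 14.3 F [-0.6 -1.   0. ]
```

```bash
python3 - <<'E'
from dial import *
p,d=load('side');X=cloud('side',d)
for lo,hi in((.0735,.09),(.066,.0735)):
    m=(np.hypot(X[...,0]-.506,X[...,1]+.0787)<.03)&(X[...,2]>lo)&(X[...,2]<hi)
    P=X[m]; print(lo,m.sum(),P.mean(0).round(4),P.min(0).round(3),P.max(0).round(3),p[m].mean(0).round(0))
g=cv2.cvtColor(p,cv2.COLOR_RGB2GRAY); print(g[166:186,258:280:1].tolist())
E
```

```text
0.0735 33 [ 0.5048 -0.076   0.0766] [ 0.495 -0.088  0.074] [ 0.516 -0.065  0.08 ] [24. 26. 26.]
0.066 17 [ 0.5084 -0.0722  0.0696] [ 0.494 -0.083  0.066] [ 0.533 -0.065  0.073] [25. 26. 26.]
[[122, 137, 118, 95, 91, 119, 182, 225, 231, 234, 233, 234, 234, 234, 236, 233, 235, 236, 235, 235, 236, 234], [125, 145, 139, 116, 90, 80, 99, 155, 205, 226, 231, 234, 234, 236, 235, 236, 234, 236, 235, 235, 234, 235], [143, 142, 142, 130, 108, 85, 67, 75, 110, 154, 205, 228, 233, 235, 235, 235, 236, 235, 236, 234, 234, 234], [134, 127, 102, 113, 120, 97, 65, 56, 67, 82, 111, 154, 206, 227, 234, 235, 234, 236, 234, 235, 235, 233], [134, 117, 124, 140, 131, 95, 57, 55, 56, 61, 67, 76, 109, 158, 206, 227, 233, 236, 235, 234, 235, 236], [130, 138, 141, 144, 133, 95, 57, 51, 61, 57, 60, 64, 63, 78, 110, 156, 207, 229, 233, 235, 234, 236], [110, 112, 122, 142, 122, 75, 49, 52, 58, 57, 59, 61, 59, 62, 64, 80, 110, 159, 209, 229, 233, 236], [121, 109, 113, 116, 78, 51, 51, 47, 40, 35, 35, 40, 47, 60, 62, 61, 63, 80, 113, 154, 199, 229], [137, 118, 85, 62, 51, 43, 33, 24, 25, 19, 19, 19, 32, 39, 59, 63,
[... 317 characters left out ...]
, 43, 31, 17, 11, 23, 28, 20, 27, 28, 40, 51, 58, 62, 62, 62, 61, 57], [61, 61, 62, 59, 55, 43, 36, 14, 20, 19, 19, 11, 19, 23, 41, 51, 56, 63, 59, 63, 61, 63], [62, 62, 64, 55, 52, 42, 36, 31, 17, 17, 25, 14, 31, 35, 45, 48, 54, 63, 61, 64, 64, 64], [61, 63, 61, 58, 58, 50, 48, 41, 37, 37, 30, 33, 40, 46, 51, 49, 54, 58, 59, 64, 69, 62], [62, 60, 60, 60, 60, 57, 51, 57, 50, 49, 49, 46, 51, 49, 57, 62, 66, 63, 65, 62, 63, 58], [64, 62, 63, 61, 59, 62, 60, 61, 58, 54, 55, 56, 62, 61, 66, 65, 63, 65, 60, 63, 63, 60], [65, 60, 61, 60, 58, 62, 60, 62, 63, 63, 62, 62, 61, 62, 62, 61, 63, 64, 61, 61, 60, 64], [66, 61, 63, 60, 58, 60, 64, 62, 65, 61, 64, 63, 65, 67, 64, 64, 59, 63, 60, 57, 64, 63]]
```

```bash
python3 -m pendant '{"deltas": [[0, 0, 0.025, 0, 0, 0], [0, 0, 0.032, 0, 0, 0], [0, 0, 0.036, 0, 0, 0], [0, 0, 0.04, 0, 0, 0], [0, 0, 0.045, 0, 0, 0], [0, 0, 0.049, 0, 0, 0], [0, 0, 0.05, 0, 0, 0], [0, 0, 0.05, 0, 0, 0]]}' | grep -E 'clock|pos|wrist'; python3 cap.py; for i in 1 2 3 ; do python3 -m pendant '{"deltas": [[0, 0, -0.003, 0, 0, 0], [0, 0, -0.006, 0, 0, 0], [0, 0, -0.006, 0, 0, 0]]}' | grep -E 'pos|wrist'; python3 cap.py; done
```

```text
clock: 19.05
position: [0.5059, -0.0798, 0.0439]
wrist_force: [-5.4, 0.7, 10.2]
19.1 cap 0.0976 n 42 bar 52.7 steps -3.54 numeral phase 20.9 F [-4.1  1.3  8.6]
position: [0.5062, -0.0799, 0.0495]
wrist_force: [-1.4, 0.6, 2.3]
19.4 cap 0.0961 n 46 bar 53.3 steps -3.52 numeral phase 20.9 F [-1.4  0.4  2.3]
position: [0.5059, -0.0799, 0.0548]
wrist_force: [-0.2, -0.0, 0.8]
19.7 cap 0.0969 n 49 bar 57.3 steps -3.41 numeral phase 25.6 F [-0.3  0.2  0.5]
position: [0.5059, -0.0798, 0.0609]
wrist_force: [-0.2, -0.3, 0.2]
20.0 cap 0.0959 n 52 bar 69.1 steps -3.08 numeral phase 0.6 F [ 0.2 -0.   0.3]
```

The dial now sits on a stop at -3, since the slow release let the button come fully up. I'll press with slow releases from here.

```bash
python3 -m pendant '{"deltas": [[0, 0, 0.004, 0, 0, 0], [0, 0, 0.008, 0, 0, 0], [0, 0, 0.011, 0, 0, 0], [0, 0, 0.014, 0, 0, 0], [0, 0, 0.017, 0, 0, 0], [0, 0, 0.0188, 0, 0, 0], [0, 0, 0.0188, 0, 0, 0], [0, 0, 0.0188, 0, 0, 0]]}' | grep -E 'clock|pos|wrist'; python3 cap.py;  python3 -m pendant '{"deltas": [[0, 0, -0.002, 0, 0, 0], [0, 0, -0.004, 0, 0, 0], [0, 0, -0.006, 0, 0, 0], [0, 0, -0.008, 0, 0, 0], [0, 0, -0.01, 0, 0, 0], [0, 0, -0.012, 0, 0, 0], [0, 0, -0.014, 0, 0, 0], [0, 0, -0.016, 0, 0, 0], [0, 0, -0.018, 0, 0, 0], [0, 0, -0.0188, 0, 0, 0], [0, 0, -0.0188, 0, 0, 0]]}'| grep -E 'pos|wrist'; python3 cap.py
```

```text
clock: 20.67
position: [0.5064, -0.08, 0.0433]
wrist_force: [-2.7, 0.7, 11.2]
20.72 cap 0.097 n 50 bar 90.3 steps -2.49 numeral phase 20.9 F [-2.3  1.5 10.8]
position: [0.5055, -0.0796, 0.0605]
wrist_force: [-0.8, -0.4, 0.4]
21.68 cap 0.0978 n 52 bar 107.4 steps -2.02 numeral phase 1.4 F [-0.5  0.2 -1.2]
```

Clean step to -2. Two more.

```bash
python3 -m pendant '{"deltas": [[0, 0, 0.004, 0, 0, 0], [0, 0, 0.008, 0, 0, 0], [0, 0, 0.011, 0, 0, 0], [0, 0, 0.014, 0, 0, 0], [0, 0, 0.017, 0, 0, 0], [0, 0, 0.0188, 0, 0, 0], [0, 0, 0.0188, 0, 0, 0], [0, 0, 0.0188, 0, 0, 0]]}' | grep -E 'clock|pos|wrist'; python3 cap.py;  python3 -m pendant '{"deltas": [[0, 0, -0.002, 0, 0, 0], [0, 0, -0.004, 0, 0, 0], [0, 0, -0.006, 0, 0, 0], [0, 0, -0.008, 0, 0, 0], [0, 0, -0.01, 0, 0, 0], [0, 0, -0.012, 0, 0, 0], [0, 0, -0.014, 0, 0, 0], [0, 0, -0.016, 0, 0, 0], [0, 0, -0.018, 0, 0, 0], [0, 0, -0.0188, 0, 0, 0], [0, 0, -0.0188, 0, 0, 0]]}'| grep -E 'pos|wrist'; python3 cap.py
```

```text
clock: 22.35
position: [0.5063, -0.0799, 0.0433]
wrist_force: [-2.8, 0.3, 12.1]
22.4 cap 0.0977 n 55 bar 127.3 steps -1.46 numeral phase 20.9 F [-2.6  0.8 10.4]
position: [0.5055, -0.0797, 0.0605]
wrist_force: [-0.6, -0.2, -0.2]
23.37 cap 0.0965 n 52 bar 145.8 steps -0.95 numeral phase 1.1 F [-0.   0.7  0.2]
```

```bash
python3 -m pendant '{"deltas": [[0, 0, 0.004, 0, 0, 0], [0, 0, 0.008, 0, 0, 0], [0, 0, 0.011, 0, 0, 0], [0, 0, 0.014, 0, 0, 0], [0, 0, 0.017, 0, 0, 0], [0, 0, 0.0188, 0, 0, 0], [0, 0, 0.0188, 0, 0, 0], [0, 0, 0.0188, 0, 0, 0]]}' | grep -E 'clock|pos|wrist'; python3 cap.py;  python3 -m pendant '{"deltas": [[0, 0, -0.002, 0, 0, 0], [0, 0, -0.004, 0, 0, 0], [0, 0, -0.006, 0, 0, 0], [0, 0, -0.008, 0, 0, 0], [0, 0, -0.01, 0, 0, 0], [0, 0, -0.012, 0, 0, 0], [0, 0, -0.014, 0, 0, 0], [0, 0, -0.016, 0, 0, 0], [0, 0, -0.018, 0, 0, 0], [0, 0, -0.0188, 0, 0, 0], [0, 0, -0.0188, 0, 0, 0]]}'| grep -E 'pos|wrist'; python3 cap.py; python3 -m pendant '{"deltas": [[0, 0, -0.03, 0, 0, 0], [0, 0, -0.06, 0, 0, 0], [0, 0, -0.06, 0, 0, 0], [0, 0, -0.06, 0, 0, 0], [0, 0, -0.06, 0, 0, 0], [0, 0, -0.06, 0, 0, 0]]}' | grep pos; python3 cap.py
```

```text
clock: 24.03
position: [0.5063, -0.0799, 0.0432]
wrist_force: [-2.5, 0.4, 11.4]
24.08 cap 0.0972 n 49 bar 165.0 steps -0.42 numeral phase 20.9 F [-2.4  2.3 10.9]
position: [0.5055, -0.0796, 0.0605]
wrist_force: [-0.1, 0.5, 0.7]
25.05 cap 0.0969 n 44 bar 181.7 steps 0.05 numeral phase 1.4 F [-0.   0.7 -0.2]
position: [0.5045, -0.0793, 0.1189]
25.6 cap 0.085 n 43 bar 183.3 steps 0.09 numeral phase 2.2 F [ 1.  -0.2 -0.3]
```

```bash
python3 -m pendant '{"deltas": [[0, 0, -0.08, 0, 0, 0], [0, 0, -0.08, 0, 0, 0], [0, 0, -0.08, 0, 0, 0], [0, 0, -0.08, 0, 0, 0], [0, 0, -0.08, 0, 0, 0], [0, 0, -0.08, 0, 0, 0]]}' | grep pos; python3 cap.py; python3 - <<'E'
from h import *
from meas import yellow
p,d=load('side'); X=cloud('side',d)
m=yellow('side',p,X,(.4,.66,-.1,.2)).astype(np.uint8)
k,l,st,c=cv2.connectedComponentsWithStats(m)
for i in range(1,k):
    if st[i,4]>10: P=X[l==i]; print(P.max(0).round(3),cv2.minAreaRect((P[:,:2]*1000).astype(np.float32)))
E
```

```text
position: [0.5043, -0.0792, 0.1981]
26.15 cap 0.0855 n 37 bar 183.8 steps 0.11 numeral phase 2.1 F [0.5 0.3 0.2]
[0.653 0.068 0.043] ((633.6488647460938, 28.900257110595703), (71.78730773925781, 43.077606201171875), 76.72618865966797)
[0.573 0.083 0.043] ((556.623046875, 47.24885177612305), (70.46774291992188, 19.846248626708984), 78.42728424072266)
```

The cap is back up at its original height, 0 is at the mark within 0.1 step, and the rod is in its seat.

```bash
python3 -c "
from plant import robot
print(robot.hand_in())"
```

```text
the job is handed in; nothing more can be done
None
```

The job is handed in at about 26 s, no verdict returned: by my last measurements the loose rod is seated in the free cradle, the numeral 0 is within about 2 mm of the mark, and the button is up.

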